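# Hold the test key of a battery tester

### The arm

A 7-joint arm with a two-finger parallel gripper is mounted at the origin on the work surface. World frame = base frame: x ahead of the robot, y to its left, z up, the work surface at z = 0. Lengths are in mm, angles in rad, forces in N, time in s.
With the tool pointing down it reaches from about 400 to 850 mm from the base axis. Payload 4.5 kg.
Tool frame: the origin (TCP) lies at the very end of the fingers, on their centre line; the grasp point (between the pads) lies 19 mm behind it; z points along the fingers, y is the line along which they close (so a half turn about z gives the same grasp; the last joint's range is limited). The gripper opens to 88 mm and grips with 3 to 60 N. Pads are 18 mm wide; open, the fingers measure 123 mm over their backs; the gripper's body (75 mm by 187 mm) begins 45 mm behind the grasp point.
Start: joints at [1.151, 0.689, -0.195, 1.565, 0.157, 0.902, -0.215], TCP at [274.021, -561.753, 238.743] pointing down, gripper open.
Joint ranges: [-3.01, 3.01], [-0.46, 2.08], [-1.47, 1.51], [0.13, 2.56], [-1, 4.14], [0.04, 2.09], [-2.66, 2.66]. Speed limits (rad/s): [2.57, 2.57, 3.14, 3.14, 3.14, 3.14, 3.14].

### API

Orientations are given as a unit quaternion [w, x, y, z].
In Python, from rig import get_obs, snapshot, calibration, close_job gives the robot as it stands.
- The arm moves only by the tool step_arm, never from a script. Its argument "steps" is a list of rows, each an object of numbers: "tx", "ty", "tz": the shift along the tool's x, y, z in units of 30 mm (1.0 is 30 mm); "rx", "ry", "rz": the turn, a rotation vector about the tool's x, y, z in units of 0.12 rad (1.0 is 0.12 rad). In form: [{"tx": .., "ty": .., "tz": .., "rx": .., "ry": .., "rz": ..}, ...]. A call has 1 to 5 rows; each row shifts and turns the commanded pose from where the row before left it, along the tool's axes as they then stand; what a row does not reach is not made up. A row lasts 1/12 s, in which the tool goes at most 41.7 mm and 7.16 degrees, less where a joint would pass 70% of its speed; a pose out of reach is approached as far as the arm can. A call with a number of a shift or a turn outside -1 to 1 is refused whole. A call with a gripper value outside its range is refused whole. "claw" is the closure, from -1 (fully open) to 1 (shut), set as the call begins (left out, the last holds). The fingers move at their own pace and stop on an object; "force" is the grip in N (left out, the last holds). Time passes only in rows, so rows that do not move let the fingers close. It gives the time, the measured TCP pose, the force, the opening and the grip force at its end, in the units of the state.
- get_obs(): the state, without advancing time (a new reading comes with each control period).
- snapshot(name): name is "scene" or "top" or "wrist"; returns the picture (480x640x3 uint8, red, green, blue); there is no depth.
- calibration(name): a dict with "camera_matrix" (3x3 intrinsics, pixels), "R" (3x3) and "t" (3): a world point X has camera coordinates R X + t; the wrist camera has in their place "T_tool_cam" (4x4, takes a point from camera to tool coordinates, whose origin is the TCP and whose axes are the flange's). Camera axes: x right, y down, z forward; pixel columns grow to the right and rows downward; lengths in mm; the calibration is good to about 2 mm. The wrist camera is an equidistant fisheye: a pixel r from the principal point sees the ray r / f radians off the axis. A picture is of the moment at which its call begins: read the wrist's pose just before it. calibration takes no time and is no camera call.
- close_job(): hands the job in; it is judged then, once.
The state is a dict: "clock": time; "qpos": joint angles; "dq": joint speeds; "joint_torque": joint torques, N m; "tcp_pos": TCP position; "ee_rot": TCP orientation; "wrist_force": force on the tool from outside, world axes, zero at the start; "wrist_torque": the same for the moment, N m; "width": finger opening in mm; "gripper_force": force on a finger pad.
Only numpy, scipy, OpenCV 4.12 (cv2) and the standard library are available. Lean on these libraries where they do the work, as an engineer would, in place of code of your own. Each camera call takes 0.05 s, during which the arm holds its last target. There are 200 camera calls.

### The job

The remote's batteries are clipped in the open drawer of the battery tester on the coffee table: push the drawer fully home past its click, then press the tester's round key halfway down (9 mm of its 18 mm travel) and keep it there; the program finishes while still holding it. Do not let the round key go near the bottom of its travel (that wipes the memory), do not press the square key, and leave the other things on the table where they are.

Things in the scene. Friction and masses are not known exactly. Their poses are not given: they have to be found in the camera images.
- tester: grey box-shaped battery tester fixed on the table, 180 (x) x 240 (y) x 60 (z) mm; flat top at 60 mm with the round and the square key side by side near its middle line. Origin: centre of its underside, on the table. Its own -x face is the front, where the drawer comes out; its x axis points from the front to the back and is turned up to 0.3 rad from world x
- drawer_front (a point): middle of the outer face of the drawer's front plate (grey, 132 mm wide, 8 mm thick, 9 to 51 mm above the table, no handle; this point is 30 mm up). Push it along the tester's +x axis; at home this face is 98 mm in front of the tester's origin and the plate lies against the casing, 8 mm proud. Behind it is a low open tray with four cells fixed in it, lower than the plate
- drawer (a joint): how far the drawer is open, m: 0 = home, 0.045 to 0.08 at the start. It slides with about 1 N of friction; a ball detent takes up to about 7 N in all to pass, from 15 to 8 mm before home, then lets go and draws it in; at 0 it meets a hard stop. It counts as home below 0.003
- round_key_top (a point): centre of the upper face of the round key: black disc 36 mm across, 10 mm thick, on a steel stem over a round grey collar (44 mm across, 12 mm high). The face is 102 mm above the table when released and sinks straight down with the key. The key stands 65 mm left or right of the tester's middle line (the side varies), level with the tester's origin along x
- round_key (a joint): how far the round key is pressed, m: 0 = released, 0.018 = bottom. Spring: 2 N at the start plus 0.5 N per mm, so 6.5 N at 9 mm; it springs back when let go. Wanted at the end: 0.009 (0.006 to 0.012); past 0.016 the job is failed
- square_key_top (a point): centre of the upper face of the square key: black plate 32 x 32 mm, 10 mm thick, on a square grey collar (42 mm), the same height, travel and spring as the round key, 130 mm from it on the other side of the middle line. Not to be pressed
- square_key (a joint): how far the square key is pressed, m: 0 = released; must stay under 0.004
- remote: loose black remote control 180 x 50 x 18 mm lying beside the tester, on its left; origin: centre of its underside, x axis along its length
- cover: loose black battery cover 55 x 36 x 5 mm lying in front of the tester, to the right of the drawer; origin: centre of its underside
- marker: loose white marker pen with black cap, 120 x 14 x 14 mm, lying to the right of the tester; origin: centre of its underside, x axis along its length
- snackbox: loose open clear plastic box 160 x 120 x 65 mm with small white pieces in it, far left; origin: centre of its underside
- tumbler: loose dark steel tumbler, 72 mm in diameter, 160 mm tall, standing well to the left of the tester; origin: centre of its underside
- phone: loose black phone 150 x 74 x 9 mm lying on the far right; origin: centre of its underside
- cards: loose cardboard card box 92 x 64 x 20 mm lying well to the right of the tester; origin: centre of its underside

How it is judged:
By the outcome, as a careful person would: the job done as asked, in the order asked, and still so for the second after the job is handed in, while the arm keeps its last pose, push and grip.
It also fails if it takes over 38 s, if anything falls off the work surface, if the arm or the gripper's body presses on something with over 40 N, if the wrist force passes 120 N, or if a joint passes its speed limit or range.

## Working session

There is one attempt and no reset: what is moved stays moved. The work goes in short steps, Python scripts to look and compute and a tool call to move; the robot and the scene stay as the last step left them, time stands still between calls to the robot, and variables do not carry over. Pictures are saved under pics/ and viewed, at most 10 in all, crops included, and the job is handed in when it is done.

Besides the shell and the picture viewer there is one more tool, called after "Call:" in YAML: its name, and indented under it one key for each argument. step_arm: Moves the arm, as the interface text tells. Its arguments: {"type":"object","properties":{"steps":{"type":"array"},"claw":{"type":"number"},"force":{"type":"number"}},"required":["steps"]}

```bash
mkdir -p pics
python3 - <<'E'
from rig import *
import cv2,numpy as np
o=get_obs();print({k:np.round(v,3).tolist() for k,v in o.items()})
for n in("scene","top"):
    cv2.imwrite(f"pics/{n}.png",snapshot(n)[:,:,::-1])
    c=calibration(n);print(n,{k:np.round(v,3).tolist() for k,v in c.items()})
print(np.round(calibration("wrist")["T_tool_cam"],3))
E
```

```text
{'clock': 0.0, 'qpos': [1.151, 0.69, -0.194, 1.566, 0.157, 0.903, -0.215], 'dq': [0.002, 0.002, 0.001, 0.002, -0.001, -0.001, 0.0], 'joint_torque': [0.001, -52.757, -1.267, -15.343, -0.053, 0.007, 0.0], 'tcp_pos': [273.633, -561.192, 237.876], 'ee_rot': [-0.001, 0.974, 0.225, -0.0], 'wrist_force': [-0.412, -0.133, -0.216], 'wrist_torque': [0.007, -0.032, 0.028], 'gripper_force': 0.0, 'width': 88.088}
scene {'camera_matrix': [[504.328, 0.0, 323.524], [0.0, 504.328, 234.463], [0.0, 0.0, 1.0]], 'R': [[-0.82, 0.572, -0.008], [0.486, 0.69, -0.536], [-0.301, -0.444, -0.844]], 't': [462.48, -235.029, 1505.353]}
top {'camera_matrix': [[461.532, 0.0, 318.083], [0.0, 461.532, 237.854], [0.0, 0.0, 1.0]], 'R': [[0.006, -1.0, 0.01], [-0.998, -0.006, -0.065], [0.065, -0.01, -0.998]], 't': [-3.006, 569.827, 1248.194]}
[[  -0.      -0.953   -0.302   76.484]
 [   1.      -0.      -0.      -0.368]
 [   0.      -0.302    0.953 -146.012]
 [   0.       0.       0.       1.   ]]
```

View pics/top.png

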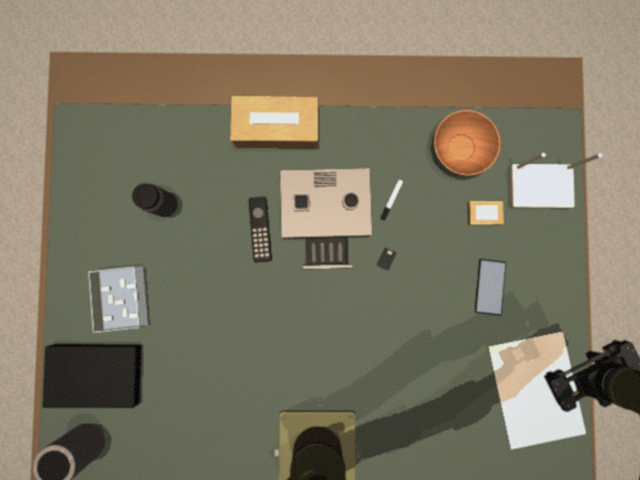

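View pics/scene.png

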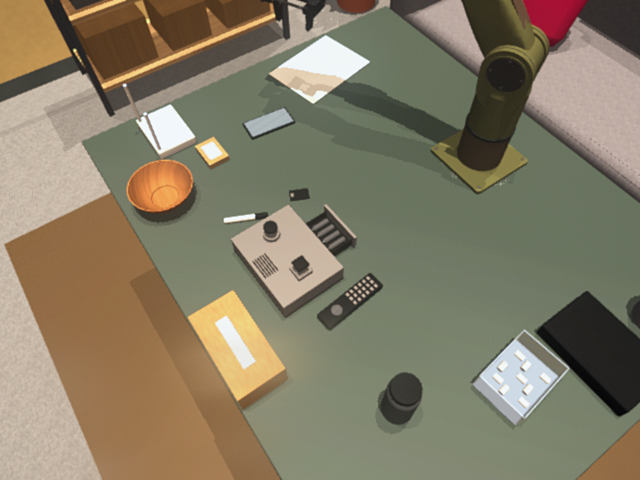

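The top view shows the tester at about (281–371, 169–237), with the round key at (351,200) on the right and the square key at (302,201). The drawer plate runs (303–352, 267). In the scene view the round key is at (271,228), the square key at (301,264), and the drawer plate at about (325–355, 207–245).

```bash
cat > h.py <<'E'
import numpy as np,cv2
from rig import *
def ray(n,p):
    c=calibration(n);K,R,t=[np.array(c[k],float) for k in("camera_matrix","R","t")]
    return -R.T@t, R.T@np.linalg.inv(K)@np.array([*p,1.])
def plane(n,p,z):
    o,d=ray(n,p);return o+d*(z-o[2])/d[2]
def tri(pa,pb):
    o1,d1=ray("top",pa);o2,d2=ray("scene",pb)
    s=np.linalg.lstsq(np.c_[d1,-d2],o2-o1,rcond=None)[0]
    a,b=o1+d1*s[0],o2+d2*s[1];return (a+b)/2,np.linalg.norm(a-b)
E
python3 - <<'E'
from h import *
def blobs(n,x0,y0,x1,y1,th):
    g=cv2.imread(f"pics/{n}.png")[y0:y1,x0:x1].max(2)
    k,l,s,c=cv2.connectedComponentsWithStats((g<th).astype(np.uint8))
    return [(s[i].tolist(),np.round(c[i]+[x0,y0],1).tolist()) for i in range(1,k) if s[i][4]>20]
print(blobs("top",286,185,366,220,60));print(blobs("scene",255,212,320,285,60))
a=cv2.imread("pics/top.png")[155:280,270:385];b=cv2.imread("pics/scene.png")[195:320,225:365]
cv2.imwrite("pics/crop.png",np.hstack([cv2.resize(a,None,fx=3,fy=3,interpolation=2),cv2.resize(b,None,fx=3,fy=3,interpolation=2)]))
E
```

```text
[([10, 11, 10, 11, 67], [300.4, 200.6]), ([60, 10, 11, 11, 68], [350.9, 199.0])]
[([1, 1, 12, 7, 45], [260.6, 215.8]), ([52, 3, 13, 14, 77], [313.6, 221.5]), ([9, 10, 13, 12, 106], [269.8, 227.0]), ([38, 45, 15, 15, 61], [300.2, 263.5])]
```

View pics/crop.png

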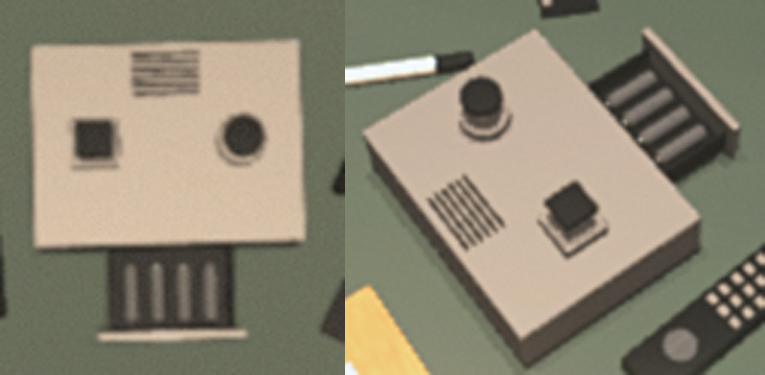

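Run:
```python
from h import *
P=lambda a:np.round(a,1).tolist()
r,e1=tri((351.1,199.4),(270.1,227));s,e2=tri((301.3,201),(300.5,263.2))
d,e3=tri((327.5,267),(341,221.2))
print("round",P(r),e1,"sq",P(s),e2,"dist",np.linalg.norm((r-s)[:2]),"drawer top",P(d),e3)
rp,sp=plane("top",(351.1,199.4),102),plane("top",(301.3,201),102)
print("z102",P(rp),P(sp),P(plane("scene",(270.1,227),102)),P(plane("scene",(300.5,263.2),102)))
C=[plane("top",(270+x/3,155+y/3),60) for x,y in((33,46),(299,41),(304,240),(36,247))];C=np.array(C);print(P(C),P(C.mean(0)))
D=[plane("top",p,51) for p in((302.7,267.7),(352.3,266.3))];print("plate",P(D))
D2=[plane("scene",p,51) for p in((326,205),(356,237))];print("plate sc",P(D2))
v=(s-r)[:2];print("yaw keys",np.arctan2(-v[0],v[1]))
v=C[0]-C[1]+C[3]-C[2];print("yaw casing",np.arctan2(-v[0],v[1]))
v=D[0]-D[1];print("yaw plate",np.arctan2(-v[0],v[1]))
for n,(a,b) in {"t":((351,200),(301,201))}.items(): pass
```

```text
round [666.4, -84.4, 92.1] 1.365744552230484 sq [661.1, 45.2, 90.9] 0.7103126341497117 dist 129.75938826826354 drawer top [489.9, -24.9, 39.5] 0.586668094550536
z102 [664.3, -83.2, 102.0] [659.2, 45.1, 102.0] [669.5, -78.8, 102.0] [664.4, 50.5, 102.0]
[[747.6, 101.3, 60.0], [754.1, -136.4, 60.0], [575.7, -140.6, 60.0], [567.9, 96.6, 60.0]] [661.3, -19.8, 60.0]
plate [[487.9, 41.3, 51.0], [492.4, -90.8, 51.0]]
plate sc [[496.6, -84.0, 51.0], [491.6, 43.2, 51.0]]
yaw keys 0.04033773467706649
yaw casing 0.02989431747130435
yaw plate 0.03399928712717689
```

Key spacing comes out at 129.8 mm against 130. The plate is 132 mm wide and yaw is about 0.035 rad, with both views agreeing within 5 mm. I'll close the gripper and move in front of the drawer.

Call:
step_arm:
  steps:
    - {"rz": 0.875, "ty": -0.9, "tx": 0.6}
    - {"rz": 0.875, "ty": -0.9, "tx": 0.6}
    - {"rz": 0.875, "ty": -0.9, "tx": 0.6}
    - {"rz": 0.875, "ty": -0.9, "tx": 0.6}
  claw: 1
  force: 20

```text
schema error: expected keys tx, ty, tz, rx, ry, rz
```

Call:
step_arm:
  steps:
    - {"ty": -0.9, "tx": 0.2}
    - {"ty": -0.9, "tx": 0.2}
    - {"ty": -0.9, "tx": 0.2}
    - {"ty": -0.9, "tx": 0.2}
    - {"ty": -0.9, "tx": 0.2}

```text
schema error: expected keys tx, ty, tz, rx, ry, rz
```

Call:
step_arm:
  steps:
    - {"ty": -0.9, "tx": 0.2}
    - {"ty": -0.9, "tx": 0.2}
    - {"ty": -0.9, "tx": 0.2}
    - {"ty": -0.9, "tx": 0.2}
    - {"ty": -0.9, "tx": 0.2}

```text
schema error: expected keys tx, ty, tz, rx, ry, rz
```

Call:
step_arm:
  steps:
    - {"tx": 0.6, "ty": -0.9, "tz": 0, "rx": 0, "ry": 0, "rz": 0.875}
    - {"tx": 0.6, "ty": -0.9, "tz": 0, "rx": 0, "ry": 0, "rz": 0.875}
    - {"tx": 0.6, "ty": -0.9, "tz": 0, "rx": 0, "ry": 0, "rz": 0.875}
    - {"tx": 0.6, "ty": -0.9, "tz": 0, "rx": 0, "ry": 0, "rz": 0.875}
  claw: 1
  force: 20

```text
clock: 0.43
tcp_pos: [310.0, -436.7, 238.4]
ee_rot: [-0.001, 1.0, 0.013, -0.001]
wrist_force: [0.1, 0.4, -0.8]
width: 63.5
gripper_force: 0.0
```

Call:
step_arm:
  steps:
    - {"tx": 0.2, "ty": -0.9, "tz": 0, "rx": 0, "ry": 0, "rz": 0}
    - {"tx": 0.2, "ty": -0.9, "tz": 0, "rx": 0, "ry": 0, "rz": 0}
    - {"tx": 0.2, "ty": -0.9, "tz": 0, "rx": 0, "ry": 0, "rz": 0}
    - {"tx": 0.2, "ty": -0.9, "tz": 0, "rx": 0, "ry": 0, "rz": 0}
    - {"tx": 0.2, "ty": -0.9, "tz": 0, "rx": 0, "ry": 0, "rz": 0}

```text
clock: 0.85
tcp_pos: [336.4, -300.9, 238.6]
ee_rot: [-0.0, 1.0, 0.017, -0.0]
wrist_force: [0.5, -0.3, -0.1]
width: 30.5
gripper_force: 0.0
```

Call:
step_arm:
  steps:
    - {"tx": 0.2, "ty": -0.9, "tz": 0, "rx": 0, "ry": 0, "rz": 0}
    - {"tx": 0.2, "ty": -0.9, "tz": 0, "rx": 0, "ry": 0, "rz": 0}
    - {"tx": 0.2, "ty": -0.9, "tz": 0, "rx": 0, "ry": 0, "rz": 0}
    - {"tx": 0.2, "ty": -0.9, "tz": 0, "rx": 0, "ry": 0, "rz": 0}
    - {"tx": 0.2, "ty": -0.9, "tz": 0, "rx": 0, "ry": 0, "rz": 0}

```text
clock: 1.27
tcp_pos: [361.8, -165.1, 238.6]
ee_rot: [-0.0, 1.0, 0.017, -0.0]
wrist_force: [0.9, -0.2, -0.3]
width: -0.0
gripper_force: 0.0
```

Call:
step_arm:
  steps:
    - {"tx": 0.55, "ty": -0.9, "tz": 0, "rx": 0, "ry": 0, "rz": 0}
    - {"tx": 0.55, "ty": -0.9, "tz": 0, "rx": 0, "ry": 0, "rz": 0}
    - {"tx": 0.55, "ty": -0.9, "tz": 0, "rx": 0, "ry": 0, "rz": 0}
    - {"tx": 0.55, "ty": -0.9, "tz": 0, "rx": 0, "ry": 0, "rz": 0}
    - {"tx": 0.55, "ty": -0.9, "tz": 0, "rx": 0, "ry": 0, "rz": 0}

```text
clock: 1.68
tcp_pos: [440.1, -27.2, 238.6]
ee_rot: [0.0, 1.0, 0.017, -0.0]
wrist_force: [0.5, 0.3, 0.2]
width: 0.2
gripper_force: 0.0
```

```bash
cat >> h.py <<'E'
from scipy.spatial.transform import Rotation as Rt
def wsnap(name):
    o=get_obs();cv2.imwrite(f"pics/{name}.png",snapshot("wrist")[:,:,::-1])
    np.savez(f"pics/{name}.npz",p=o["tcp_pos"],q=o["ee_rot"]);return o
def wray(name,p):
    c=calibration("wrist");K=np.array(c["camera_matrix"]);T=np.array(c["T_tool_cam"]);s=np.load(f"pics/{name}.npz")
    d=(np.array(p)-K[:2,2])/[K[0,0],K[1,1]];r=np.linalg.norm(d)
    v=np.array([*(d/r*np.sin(r)),np.cos(r)]) if r>0 else np.array([0,0,1.])
    R=Rt.from_quat(np.roll(s["q"],-1)).as_matrix()
    return s["p"]+R@T[:3,3],R@T[:3,:3]@v
def wplane(name,p,z):
    o,d=wray(name,p);return o+d*(z-o[2])/d[2]
E
python3 -c "
from h import *
o=wsnap('w1');print(o['tcp_pos'],o['ee_rot'],calibration('wrist')['camera_matrix'])"
```

```text
[440.14348065 -27.15250663 238.60148348] [ 6.01343264e-05  9.99855015e-01  1.70264019e-02 -2.16897170e-04] [[371.64829954   0.         319.95205605]
 [  0.         371.64829954 240.79802476]
 [  0.           0.           1.        ]]
```

View pics/w1.png

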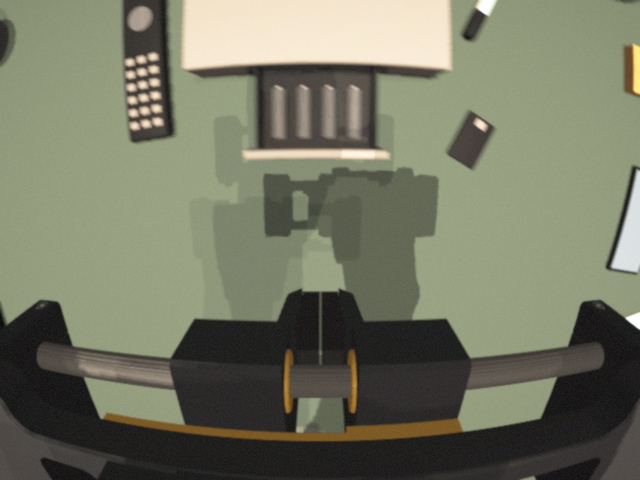

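The wrist view shows the drawer plate's top edge from (244,157) to (391,157), the casing's top front corners near (184,68) and (451,68), and the fingertips at (321,292). The keys are out of view.

```bash
python3 -c "
from h import *
for p,z in (((244,158),51),((391,157),51),((184,68),60),((451,68),60)): print(np.round(wplane('w1',p,z),1))"
```

```text
[487.   42.8  51. ]
[492.3 -90.1  51. ]
[571.  98.  60.]
[ 578.5 -139.4   60. ]
```

Call:
step_arm:
  steps:
    - {"tx": 0, "ty": 0, "tz": 0.9, "rx": 0, "ry": 0, "rz": 0}
    - {"tx": 0, "ty": 0, "tz": 0.9, "rx": 0, "ry": 0, "rz": 0}
    - {"tx": 0, "ty": 0, "tz": 0.9, "rx": 0, "ry": 0, "rz": 0}
    - {"tx": 0, "ty": -0.1, "tz": 0.9, "rx": 0, "ry": 0, "rz": 0}
    - {"tx": 0, "ty": 0, "tz": 0.9, "rx": 0, "ry": 0, "rz": 0}

```text
clock: 2.15
tcp_pos: [439.7, -25.4, 102.5]
ee_rot: [-0.0, 1.0, 0.017, 0.0]
wrist_force: [-0.5, -0.9, 0.5]
width: 0.5
gripper_force: 0.0
```

Call:
step_arm:
  steps:
    - {"tx": 0, "ty": 0, "tz": 0.9, "rx": 0, "ry": 0, "rz": 0}
    - {"tx": 0, "ty": 0, "tz": 0.9, "rx": 0, "ry": 0, "rz": 0}
    - {"tx": 0.5, "ty": 0, "tz": 0.7, "rx": 0, "ry": 0, "rz": 0}
    - {"tx": 0.4, "ty": 0, "tz": 0, "rx": 0, "ry": 0, "rz": 0}
    - {"tx": 0, "ty": 0, "tz": 0, "rx": 0, "ry": 0, "rz": 0}

```text
clock: 2.57
tcp_pos: [469.6, -24.6, 27.7]
ee_rot: [-0.0, 1.0, 0.017, 0.001]
wrist_force: [0.4, 0.4, 0.7]
width: 0.2
gripper_force: 0.0
```

Call:
step_arm:
  steps:
    - {"tx": 0.3, "ty": 0, "tz": 0, "rx": 0, "ry": 0, "rz": 0}
    - {"tx": 0.3, "ty": 0, "tz": 0, "rx": 0, "ry": 0, "rz": 0}
    - {"tx": 0.3, "ty": 0, "tz": 0, "rx": 0, "ry": 0, "rz": 0}
    - {"tx": 0.3, "ty": 0, "tz": 0, "rx": 0, "ry": 0, "rz": 0}
    - {"tx": 0.3, "ty": 0, "tz": 0, "rx": 0, "ry": 0, "rz": 0}

```text
clock: 2.98
tcp_pos: [510.6, -23.7, 29.4]
ee_rot: [0.0, 1.0, 0.017, -0.002]
wrist_force: [-0.8, 0.0, -0.4]
width: 0.4
gripper_force: 0.7
```

Call:
step_arm:
  steps:
    - {"tx": 0.2, "ty": 0, "tz": 0, "rx": 0, "ry": 0, "rz": 0}
    - {"tx": 0.2, "ty": 0, "tz": 0, "rx": 0, "ry": 0, "rz": 0}
    - {"tx": 0.2, "ty": 0, "tz": 0, "rx": 0, "ry": 0, "rz": 0}
    - {"tx": 0.1, "ty": 0, "tz": 0, "rx": 0, "ry": 0, "rz": 0}

```text
clock: 3.32
tcp_pos: [533.8, -22.8, 29.3]
ee_rot: [0.0, 1.0, 0.017, -0.0]
wrist_force: [-1.4, -0.2, 0.7]
width: 0.1
gripper_force: 0.5
```

Call:
step_arm:
  steps:
    - {"tx": 0.1, "ty": 0, "tz": 0, "rx": 0, "ry": 0, "rz": 0}
    - {"tx": 0.1, "ty": 0, "tz": 0, "rx": 0, "ry": 0, "rz": 0}

```text
clock: 3.48
tcp_pos: [539.1, -22.5, 29.1]
ee_rot: [0.0, 1.0, 0.017, -0.001]
wrist_force: [-0.4, -1.1, 0.4]
width: 0.4
gripper_force: 0.6
```

Call:
step_arm:
  steps:
    - {"tx": 0.1, "ty": 0, "tz": 0, "rx": 0, "ry": 0, "rz": 0}
    - {"tx": 0.1, "ty": 0, "tz": 0, "rx": 0, "ry": 0, "rz": 0}

```text
clock: 3.65
tcp_pos: [541.7, -22.5, 28.8]
ee_rot: [0.0, 1.0, 0.017, -0.004]
wrist_force: [-7.4, -0.9, 4.2]
width: 0.7
gripper_force: 4.9
```

Call:
step_arm:
  steps:
    - {"tx": 0.1, "ty": 0, "tz": 0, "rx": 0, "ry": 0, "rz": 0}
    - {"tx": 0.1, "ty": 0, "tz": 0, "rx": 0, "ry": 0, "rz": 0}

```text
clock: 3.82
tcp_pos: [549.5, -22.2, 28.8]
ee_rot: [0.0, 1.0, 0.017, -0.002]
wrist_force: [-0.3, -0.1, -0.4]
width: 0.0
gripper_force: 0.0
```

Call:
step_arm:
  steps:
    - {"tx": 0.1, "ty": 0, "tz": 0, "rx": 0, "ry": 0, "rz": 0}
    - {"tx": 0, "ty": 0, "tz": 0, "rx": 0, "ry": 0, "rz": 0}

```text
clock: 3.98
tcp_pos: [555.2, -21.6, 29.0]
ee_rot: [-0.0, 1.0, 0.017, 0.0]
wrist_force: [-0.5, 0.5, 0.1]
width: 0.5
gripper_force: 0.1
```

Past the click. I'll press gently until the hard stop shows a force.

Call:
step_arm:
  steps:
    - {"tx": 0.1, "ty": 0, "tz": 0, "rx": 0, "ry": 0, "rz": 0}
    - {"tx": 0, "ty": 0, "tz": 0, "rx": 0, "ry": 0, "rz": 0}

```text
clock: 4.15
tcp_pos: [555.2, -21.7, 28.9]
ee_rot: [-0.0, 1.0, 0.017, -0.003]
wrist_force: [-5.2, 0.5, 4.5]
width: 0.1
gripper_force: 2.4
```

Call:
step_arm:
  steps:
    - {"tx": 0.1, "ty": 0, "tz": 0, "rx": 0, "ry": 0, "rz": 0}
    - {"tx": 0, "ty": 0, "tz": 0, "rx": 0, "ry": 0, "rz": 0}

```text
clock: 4.32
tcp_pos: [555.2, -21.7, 28.7]
ee_rot: [0.0, 1.0, 0.017, -0.006]
wrist_force: [-9.1, -0.1, 8.6]
width: 0.6
gripper_force: 4.8
```

Call:
step_arm:
  steps:
    - {"tx": -0.5, "ty": 0, "tz": 0, "rx": 0, "ry": 0, "rz": 0}
    - {"tx": -0.7, "ty": 0, "tz": -0.5, "rx": 0, "ry": 0, "rz": 0}
    - {"tx": 0, "ty": 0, "tz": -0.9, "rx": 0, "ry": 0, "rz": 0}
    - {"tx": 0, "ty": 0, "tz": -0.9, "rx": 0, "ry": 0, "rz": 0}
    - {"tx": 0, "ty": 0, "tz": -0.9, "rx": 0, "ry": 0, "rz": 0}

```text
clock: 4.73
tcp_pos: [524.7, -22.7, 126.1]
ee_rot: [-0.0, 1.0, 0.017, 0.0]
wrist_force: [0.6, 0.3, -0.1]
width: 0.8
gripper_force: 0.0
```

Call:
step_arm:
  steps:
    - {"tx": 0.2, "ty": 0.4, "tz": -0.9, "rx": 0, "ry": 0, "rz": 0}
    - {"tx": 0.5, "ty": 0.4, "tz": -0.8, "rx": 0, "ry": 0, "rz": 0}
    - {"tx": 0.7, "ty": 0.5, "tz": -0.4, "rx": 0, "ry": 0, "rz": 0}
    - {"tx": 0.8, "ty": 0.5, "tz": 0, "rx": 0, "ry": 0, "rz": 0}
    - {"tx": 0.8, "ty": 0.4, "tz": 0, "rx": 0, "ry": 0, "rz": 0}

```text
clock: 5.15
tcp_pos: [618.9, -87.4, 190.0]
ee_rot: [0.0, 1.0, 0.017, 0.002]
wrist_force: [0.2, -0.5, -0.4]
width: 0.1
gripper_force: 0.0
```

Call:
step_arm:
  steps:
    - {"tx": 0.4, "ty": 0, "tz": 0, "rx": 0, "ry": 0, "rz": 0}
    - {"tx": 0, "ty": 0, "tz": 0, "rx": 0, "ry": 0, "rz": 0}

```text
clock: 5.32
tcp_pos: [631.9, -86.1, 188.2]
ee_rot: [0.0, 1.0, 0.016, 0.002]
wrist_force: [0.2, -0.2, 0.0]
width: 0.3
gripper_force: 0.0
```

```bash
python3 -c "
from h import *
o=wsnap('w2');print(o['tcp_pos'],o['ee_rot'])"
```

```text
[631.9163455  -86.09035514 188.20365924] [1.22058428e-04 9.99863060e-01 1.64199435e-02 2.05712442e-03]
```

View pics/w2.png

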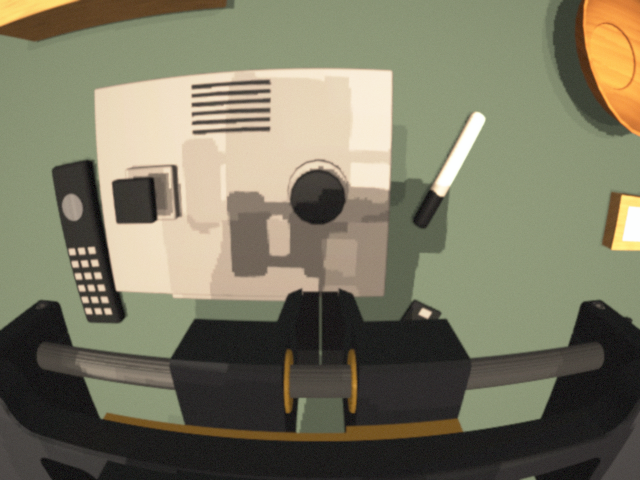

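The drawer is closed, with its plate lying against the casing at row 296. The round key face is at (318,197), the square key at (134,201).

```bash
python3 -c "
from h import *
print(wplane('w2',(318,197),102),wplane('w2',(134,201),102))
for p,q in (((318,197),(351.1,199.4)),((134,201),(301.3,201))):
  o1,d1=wray('w2',p)
  for n,qq in (('top',q),('scene',(270.1,227) if q[0]>340 else (300.5,263.2))):
    o2,d2=ray(n,qq);s=np.linalg.lstsq(np.c_[d1,-d2],o2-o1,rcond=None)[0];print(n,np.round((o1+d1*s[0]+o2+d2*s[1])/2,1),np.linalg.norm(o1+d1*s[0]-o2-d2*s[1]))
"
```

```text
[664.19554982 -84.24290164 102.        ] [659.83525346  43.42472134 102.        ]
top [664.3 -83.7 101.7] 1.0354419667877643
scene [664.7 -84.5  92.7] 4.51634769805335
top [659.5  45.1  99.3] 0.46001095940490777
scene [660.4  46.9  95. ] 4.031492504965828
```

Call:
step_arm:
  steps:
    - {"tx": 0.55, "ty": 0, "tz": 0.4, "rx": 0, "ry": 0, "rz": 0}
    - {"tx": 0.55, "ty": 0, "tz": 0.7, "rx": 0, "ry": 0, "rz": 0}
    - {"tx": 0, "ty": 0, "tz": 0.7, "rx": 0, "ry": 0, "rz": 0}
    - {"tx": 0, "ty": 0, "tz": 0.4, "rx": 0, "ry": 0, "rz": 0}
    - {"tx": 0, "ty": 0, "tz": 0, "rx": 0, "ry": 0, "rz": 0}

```text
clock: 5.78
tcp_pos: [658.0, -83.3, 118.8]
ee_rot: [-0.001, 1.0, 0.017, -0.004]
wrist_force: [-0.8, -0.6, 0.4]
width: 0.3
gripper_force: 0.0
```

Call:
step_arm:
  steps:
    - {"tx": 0.2, "ty": 0, "tz": 0.2, "rx": 0, "ry": 0, "rz": 0}
    - {"tx": 0, "ty": 0, "tz": 0.1, "rx": 0, "ry": 0, "rz": 0}
    - {"tx": 0, "ty": 0, "tz": 0, "rx": 0, "ry": 0, "rz": 0}
    - {"tx": 0, "ty": 0, "tz": 0, "rx": 0, "ry": 0, "rz": 0}

```text
clock: 6.12
tcp_pos: [667.7, -84.2, 113.7]
ee_rot: [0.0, 1.0, 0.017, 0.0]
wrist_force: [-0.3, 0.1, -0.0]
width: 0.2
gripper_force: 0.0
```

Call:
step_arm:
  steps:
    - {"tx": -0.1, "ty": 0, "tz": 0.1, "rx": 0, "ry": 0, "rz": 0}
    - {"tx": 0, "ty": 0, "tz": 0.1, "rx": 0, "ry": 0, "rz": 0}
    - {"tx": 0, "ty": 0, "tz": 0.1, "rx": 0, "ry": 0, "rz": 0}
    - {"tx": 0, "ty": 0, "tz": 0, "rx": 0, "ry": 0, "rz": 0}
    - {"tx": 0, "ty": 0, "tz": 0, "rx": 0, "ry": 0, "rz": 0}

```text
clock: 6.53
tcp_pos: [664.2, -84.2, 103.7]
ee_rot: [-0.0, 1.0, 0.017, -0.001]
wrist_force: [0.8, 0.0, 0.4]
width: 0.6
gripper_force: 0.0
```

Call:
step_arm:
  steps:
    - {"tx": 0, "ty": 0, "tz": 0.1, "rx": 0, "ry": 0, "rz": 0}
    - {"tx": 0, "ty": 0, "tz": 0, "rx": 0, "ry": 0, "rz": 0}
    - {"tx": 0, "ty": 0, "tz": 0, "rx": 0, "ry": 0, "rz": 0}

```text
clock: 6.78
tcp_pos: [664.8, -84.2, 101.2]
ee_rot: [0.0, 1.0, 0.017, 0.0]
wrist_force: [-0.4, 0.1, 2.7]
width: 0.3
gripper_force: 1.2
```

Call:
step_arm:
  steps:
    - {"tx": 0, "ty": 0, "tz": 0.1, "rx": 0, "ry": 0, "rz": 0}
    - {"tx": 0, "ty": 0, "tz": 0, "rx": 0, "ry": 0, "rz": 0}
    - {"tx": 0, "ty": 0, "tz": 0, "rx": 0, "ry": 0, "rz": 0}

```text
clock: 7.03
tcp_pos: [664.8, -84.3, 98.2]
ee_rot: [0.0, 1.0, 0.017, 0.0]
wrist_force: [0.3, 0.6, 4.2]
width: 0.4
gripper_force: 1.9
```

Call:
step_arm:
  steps:
    - {"tx": 0, "ty": 0, "tz": 0.1, "rx": 0, "ry": 0, "rz": 0}
    - {"tx": 0, "ty": 0, "tz": 0, "rx": 0, "ry": 0, "rz": 0}
    - {"tx": 0, "ty": 0, "tz": 0, "rx": 0, "ry": 0, "rz": 0}

```text
clock: 7.28
tcp_pos: [664.8, -84.3, 95.2]
ee_rot: [0.0, 1.0, 0.017, 0.0]
wrist_force: [-0.0, -0.6, 5.1]
width: 0.4
gripper_force: 2.7
```

Call:
step_arm:
  steps:
    - {"tx": 0, "ty": 0, "tz": 0.08, "rx": 0, "ry": 0, "rz": 0}
    - {"tx": 0, "ty": 0, "tz": 0, "rx": 0, "ry": 0, "rz": 0}
    - {"tx": 0, "ty": 0, "tz": 0, "rx": 0, "ry": 0, "rz": 0}
    - {"tx": 0, "ty": 0, "tz": 0, "rx": 0, "ry": 0, "rz": 0}
    - {"tx": 0, "ty": 0, "tz": 0, "rx": 0, "ry": 0, "rz": 0}

```text
clock: 7.7
tcp_pos: [664.8, -84.2, 93.1]
ee_rot: [0.0, 1.0, 0.017, 0.0]
wrist_force: [0.4, 0.6, 6.7]
width: 0.5
gripper_force: 3.2
```

```bash
python3 -c "
from h import *
w=[]
for i in range(4): snapshot('wrist');o=get_obs();w.append([*o['wrist_force'],o['tcp_pos'][2]])
print(np.round(w,2),np.mean(w,0))
wsnap('w3');a=cv2.imread('pics/w3.png');b=cv2.resize(snapshot('top')[155:280,270:385,::-1],None,fx=3.84,fy=3.84)
cv2.imwrite('pics/end.png',cv2.resize(np.hstack([a[:,:358],b]),(800,480)))"
```

```text
[[-0.28  0.56  6.99 93.07]
 [-0.69  0.33  6.08 93.11]
 [-0.26  0.24  6.15 93.1 ]
 [-1.08  0.77  5.   93.1 ]] [-0.578383    0.47551683  6.05585458 93.09524893]
```

View pics/end.png

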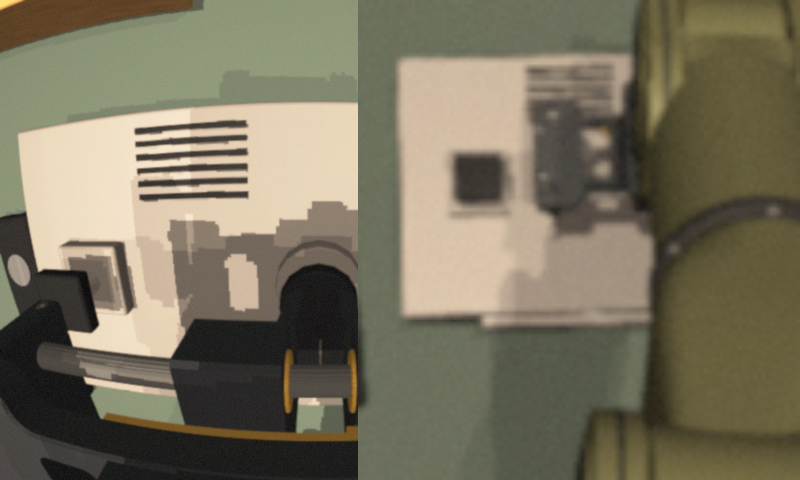

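The fingertips hold the round key about 9 mm down (z 93.1, roughly 6.2 N). The drawer plate lies against the casing, and the square key at about (65,300) is still up and untouched.

```bash
python3 -c "
from rig import *
print(close_job())"
```

```text
the job is handed in; nothing more can be done
None
```

The drawer is pushed home past its click, and the job was handed in with the arm still holding the round key about 9 mm down (8.9 mm by position, about 8 to 9 mm by force), the square key untouched.

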